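# Flick the wing key round to set the boot stretcher to its size mark

## Robot

A 6-joint arm with a two-finger parallel gripper is mounted at the origin on the work surface. World frame = base frame: x ahead of the robot, y to its left, z up, the work surface at z = 0. Lengths are in mm, angles in rad, forces in N, time in s.
With the tool pointing down it reaches from about 350 to 775 mm from the base axis. Payload 7.3 kg.
Tool frame: the origin (TCP) lies on the centre line of the jaws, within the pads' length; the fingertips stand 17 mm ahead of it and the grasp point (between the pads) lies 2 mm behind it; z points along the fingers, y is the line along which they close (so a half turn about z gives the same grasp; the last joint's range is limited). The gripper opens to 92 mm and grips with 3 to 60 N. Pads are 19 mm wide; open, the fingers measure 130 mm over their backs; the gripper's body (75 mm by 190 mm) begins 47 mm behind the grasp point.
Start: joints at [-1.349, 0.342, 1.524, -0, 1.275, -0.146], TCP at [188.794, -489.898, 243.741] pointing down, gripper open.
Joint ranges: [-2.53, 2.53], [-0.77, 2.02], [0.04, 2.7], [-1, 4.14], [0.28, 2.66], [-3.11, 3.11]. Speed limits (rad/s): [2.57, 2.57, 3.14, 3.14, 3.14, 3.14].

## Interface

Orientations are given as [roll, pitch, yaw] about the fixed x, y, z axes, in that order (R = Rz(yaw) Ry(pitch) Rx(roll)).
In Python, from plant import bot gives the robot as it stands. The module is installed in compiled form; this text tells all that it offers.
- The arm moves only by the shell command python3 -m pendant 'ROWS'. ROWS is JSON, a list of rows, each a list of 3 entries, a list of its own where there are three numbers: the shift along the world's x, y, z as a fraction of full scale, then the turn, a rotation vector about the world's x, y, z as a fraction of full scale, then the opening, from -1 (shut) to 1 (fully open), so that 0 is half open. In form: [[[tx, ty, tz], [rx, ry, rz], claw], ...]. A call has exactly 10 rows; each row shifts and turns the commanded pose from where the row before left it; what a row does not reach is not made up. Full scale, the value 1, is 30 mm for a shift and 0.12 rad for a turn. A row lasts 1/12 s, in which the tool goes at most 41.7 mm and 7.16 degrees, less where a joint would pass 70% of its speed; a pose out of reach is approached as far as the arm can. A call with a number of a shift or a turn outside -1 to 1 is refused whole. A call with a gripper value outside its range is refused whole. The fingers move at their own pace and stop on an object; the grip force is fixed at half the most. Time passes only in rows, so rows that do not move let the fingers close, or fill a call up. It gives the time, the measured TCP pose, the force, the opening and the grip force at its end, in the units of the state.
- bot.get_obs(): the state, without advancing time (a new reading comes with each control period).
- bot.capture(name): name is "scene" or "top" or "wrist"; returns the picture (384x512x3 uint8, blue, green, red); there is no depth.
- bot.camera_params(name): a dict with "fovy" (degrees; the focal length in pixels is half the picture's height over the tangent of half this angle, whatever the lens; pixels are square), "cx", "cy" (the principal point, pixels), "distortion" ([k1, k2, p1, p2, k3] as OpenCV has them; the pictures are not rectified), "camera_from_world" (4x4, takes a point from world to camera coordinates). Camera axes: x right, y down, z forward; pixel columns grow to the right and rows downward; lengths in mm; the calibration is good to about 2 mm. A picture is of the moment at which its call begins: read the wrist's pose just before it. camera_params takes no time and is no camera call; for the wrist camera it gives the pose at the moment of the call.
- bot.close_job(): hands the job in; it is judged then, once.
The state is a dict: "time": time; "joint_positions": joint angles; "dq": joint speeds; "tau": joint torques, N m; "tool_pos": TCP position; "tcp_rot": TCP orientation; "contact_force": force on the tool from outside, world axes, zero at the start; "moment": the same for the moment, N m; "grip_width": finger opening in mm; "finger_force": force on a finger pad.
Only numpy, scipy, OpenCV 4.12 (cv2) and the standard library are available. Lean on these libraries where they do the work, as an engineer would, in place of code of your own. Each camera call takes 0.05 s, during which the arm holds its last target. There are 200 camera calls.

## Task

Set the boot stretcher to the marked size: with the outside of the fingertips, push the wings of the brass key round clockwise (seen from above), stroke after stroke, until the black pointer line on the sliding heel block stands opposite the red marker. Push the wings gently without pinching them, and touch neither the heel block nor the marker. The stretcher is heavy and stays where it stands, never lifted or shoved along, and everything else on the bench stays as it lies; finish with the hand clear.

Things in the scene. Friction and masses are not known exactly. Their poses are not given: they have to be found in the camera images.
- stretcher: Boot stretcher standing loose on the bench, about 2.7 kg: dark cast sole plate 120 x 330 x 16 mm, y = -177 to +153 mm. Origin on the bench straight below the key's axis; x across, y along it towards the fixed beech toe form, z up. A green housing, 66 x 74 mm, top 68 mm above the bench, carries the key. Near the key nothing but the toe form rises above 75 mm.
- toe_face (a point): Top edge of the upright beech toe form's face towards the key: 44 mm from the key's axis on the stretcher's +y side, 115 mm above the bench, 84 mm wide. It leaves no room for a finger to go all the way round: keep a finger 60 degrees or more away from this direction as seen from the key's axis.
- key: Brass wing key on a vertical axis, z up. Origin on the axis at the wings' lower edge, 75 mm above the bench. Two flat wings along its +x and -x, 30 mm tall, 6 to 7.5 mm thick, reaching 40 mm from the axis; hub radius 7 mm. Light friction (0.05 N m), stays where left. One clockwise turn (from above) drives the heel block 18 mm away from the toe form; anticlockwise draws it back.
- wing_tip (a point): Upper outer corner of the +x wing of the key, 40 mm from the axis and 105 mm above the bench; the other wing is the same on the opposite side. The key has over 3 turns of travel; the marker is reached 1 to 2.4 turns clockwise from the start. Pushing the key with more than 18 N, or pinching it, is too rough.
- heel: Sliding beech heel block 70 x 46 x 44 mm that the key moves along the stretcher's -y by a rack inside; origin under its centre, 18 mm above the bench; its top is 62 mm above the bench. Not to be touched.
- pointer (a point): Outer face of the black pointer, 4 mm wide, on the heel block's +x side, 38 mm above the bench, 40 mm from the stretcher's middle line; a black line of the same width runs on across the block's top. Compare it with the marker along the stretcher's y axis.
- marker: Red plastic size marker, 18 x 10 x 16 mm (10 mm along the stretcher), standing on the white scale at the plate's +x edge; origin under its centre. It marks the place for the pointer: opposite means that the pointer is within the marker's 10 mm width. Not to be touched.
- insert: Loose red plastic heel insert, 55 x 50 x 18 mm, lying in front of the stretcher (on its -x side); origin under its middle.
- plug: Loose grey wooden toe plug, 36 mm diameter, 44 mm tall, standing behind the stretcher's toe end; origin under its centre.
- tree_a: Ash shoe tree with a coiled steel spring, 250 x 64 x 63 mm, lying along its x on the left of the bench; origin under its middle.
- tree_b: The other shoe tree of the pair, the same.
- jar: Squat stoneware jar of grey toe plugs, 110 mm diameter, 130 mm tall with plugs, at the back left; origin under its centre.
- brush: Loose hand brush lying along its x on the right of the bench; origin under its middle.
- tin: Closed round polish tin with a red lid, 75 mm diameter, 24 mm tall, at the back right; origin under its centre.

How it is judged:
By the outcome, as a careful person would: the job done as asked, in the order asked, and still so for the second after the job is handed in, with the robot touching nothing.
It also fails if it takes over 72 s, if anything falls off the work surface, if the arm or the gripper's body presses on something with over 40 N, if the wrist force passes 120 N, or if a joint passes its speed limit or range.

## Working session

There is one attempt and no reset: what is moved stays moved. The work goes in short steps, Python scripts to look and compute and a shell command to move; the robot and the scene stay as the last step left them, time stands still between calls to the robot, and variables do not carry over. Pictures are saved under pics/ and viewed, at most 10 in all, crops included, and the job is handed in when it is done.

```bash
mkdir -p pics
cat > h.py <<'E'
import numpy as np,cv2
from plant import bot
def cam(n):
    p=bot.camera_params(n);f=192/np.tan(np.radians(p["fovy"])/2)
    return np.array([[f,0,p["cx"]],[0,f,p["cy"]],[0,0,1.]]),np.array(p["distortion"],float),np.array(p["camera_from_world"])
def ray(n,uv,z,c=None):
    K,d,T=c or cam(n)
    q=cv2.undistortPoints(np.array(uv,float).reshape(-1,1,2),K,d)[:,0]
    D=np.c_[q,np.ones(len(q))]@T[:3,:3];o=-T[:3,:3].T@T[:3,3]
    return o+D*((z-o[2])/D[:,2])[:,None]
def proj(n,P):
    K,d,T=cam(n)
    return cv2.projectPoints(np.array(P,float).reshape(-1,1,3),cv2.Rodrigues(T[:3,:3])[0],T[:3,3],K,d)[0][:,0]
E
python3 - <<'E'
from h import *
o=bot.get_obs();print(o["tool_pos"],o["tcp_rot"],o["contact_force"],o["time"])
a=bot.capture("scene");b=bot.capture("top")
cv2.imwrite("pics/s.png",cv2.resize(a,(800,600)));cv2.imwrite("pics/t.png",cv2.resize(b,(800,600)));cv2.imwrite("s0.png",a);cv2.imwrite("t0.png",b)
E
```

```text
[ 188.72406818 -489.49500495  243.03346673] [-3.14005649e+00 -2.57752370e-04  3.67792341e-01] [ 0.8124429 -0.3934445  0.3029621] 0.0
```

View pics/s.png

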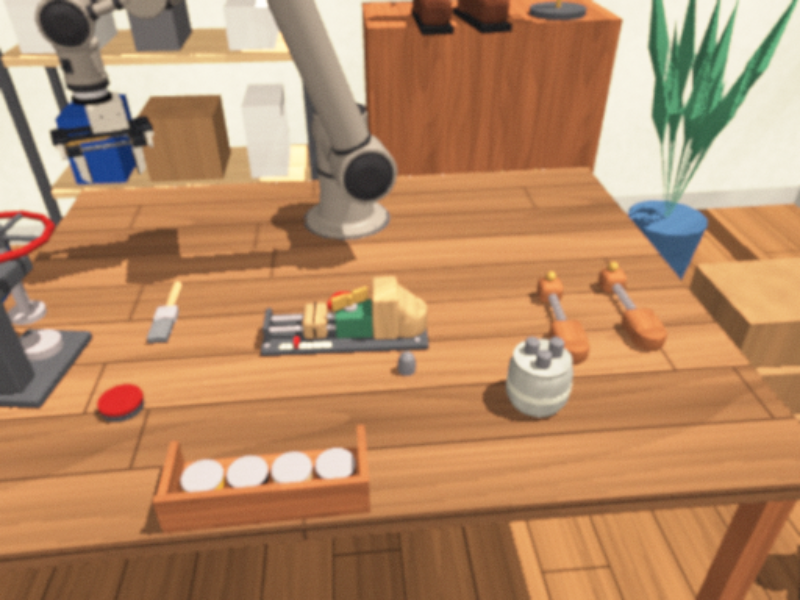

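View pics/t.png

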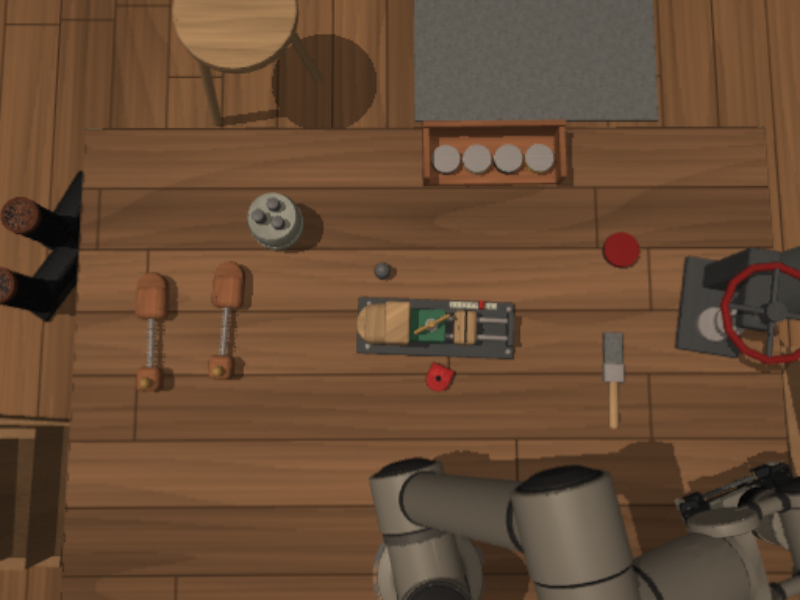

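The scene shows the stretcher with its heel towards the robot's right. In the top view it is at about (435,327), the key at (432,323), the red marker at (482,304), the heel block at (465,327) and the insert at (440,377). Next I'll zoom in on it.

Run:
```python
from h import *
b=cv2.imread("t0.png");c=b[180:240,220:340];cv2.imwrite("pics/c.png",cv2.resize(c,None,fx=6.5,fy=6.5,interpolation=cv2.INTER_CUBIC))
hsv=cv2.cvtColor(b,cv2.COLOR_BGR2HSV);H,S,V=cv2.split(hsv);R=np.zeros(H.shape,bool);R[180:255,220:340]=1
def comps(m,z,n):
    k,l,s,ce=cv2.connectedComponentsWithStats((m&R).astype('uint8'))
    for i in range(1,k):
        if s[i,4]>6: print(n,ce[i].round(1),s[i],ray("top",ce[i],z)[0].round(1))
comps(((H<6)|(H>174))&(S>180)&(V>90),26,"red")
g=(H>60)&(H<95)&(S>80);comps(g,68,"green")
m=(V<80)&(S<90)&R
k,l,s,ce=cv2.connectedComponentsWithStats(m.astype('uint8'));i=1+np.argmax(s[1:,4])
r=cv2.minAreaRect(np.argwhere(l==i)[:,::-1].astype(np.float32));bx=cv2.boxPoints(r);print("plate",r,ray("top",bx,16).round(1))
for n in("top","scene"):print(n,(-cam(n)[2][:3,:3].T@cam(n)[2][:3,3]).round(0))
```

```text
red [307.6 194.8] [307 193   3   5  11] [ 550.6 -113.3   26. ]
red [280.5 241. ] [273 232  17  18 211] [399.8 -22.2  26. ]
green [272.9 208.2] [263 198  22  21 324] [503.1   3.6  68. ]
plate ((278.0, 211.5), (35.0, 100.0), 90.0) [[ 555.4  149.2   16. ]
 [ 554.2 -182.    16. ]
 [ 438.6 -179.2   16. ]
 [ 439.8  148.9   16. ]]
top [ 377.   72. 1524.]
scene [1539.   -3.  819.]
```

View pics/c.png

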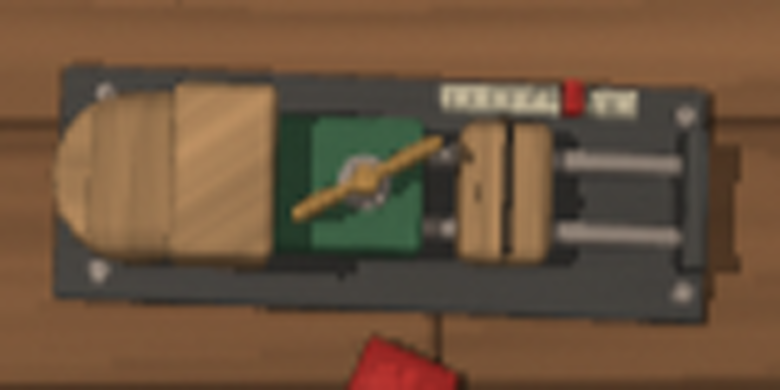

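Crop: the plate corners are (63,67), (707,92), (703,321) and (53,298). The key axis is at (365,180), with wing tips at (440,143) and (295,215). The pointer line runs (509,125)–(506,258), and the marker is at (572,98).

Run:
```python
from h import *
f=lambda *p:(np.array(p,float)+.5)/6.5-.5+np.array([220,180])
P=ray("top",f((63,67),(707,92),(703,321),(53,298)),16);print(P.round(1))
y=(P[0]-P[1]+P[3]-P[2])[:2];y/=np.linalg.norm(y);x=np.array([y[1],-y[0]])
yaw=np.arctan2(x[1],x[0]);print("yaw",yaw,"lens",np.linalg.norm(P[0]-P[1]),np.linalg.norm(P[1]-P[2]))
o=P[:,:2].mean(0)+12*y;print("origin from plate",o)
k=ray("top",f((365,180),(440,143),(295,215)),105)[:,:2];print("key",k,"mid tips",(k[1]+k[2])/2)
d=k[1]-k[2];print("wing len",np.linalg.norm(d),"ang world deg",np.degrees(np.arctan2(d[1],d[0])))
pt=ray("top",f((509,125),(506,258)),62)[:,:2];mk=ray("top",f((572,98)),33)[:,:2]
for n,q in(("ptr",pt),("mk",mk),("key",k)):print(n,q.round(1),((q-o)@np.c_[x,y]).round(1))
```

```text
[[ 569.1  145.1   16. ]
 [ 555.1 -183.2   16. ]
 [ 438.7 -178.3   16. ]
 [ 451.5  149.8   16. ]]
yaw -0.04075492144189032 lens 328.5688283050402 116.48594690450163
origin from plate [504.10579808  -4.66011635]
key [[502.84020516  -3.6230906 ]
 [520.47642801 -39.70299588]
 [486.21083295  29.94609369]] mid tips [503.34363048  -4.87845109]
wing len 77.62168950745233 ang world deg -63.80397764087672
ptr [[533.6 -77.3]
 [468.  -74.7]] [[ 32.5 -71.3]
 [-33.2 -71.5]]
mk [[ 550.3 -112.2]] [[  50.5 -105.6]]
key [[502.8  -3.6]
 [520.5 -39.7]
 [486.2  29.9]] [[ -1.3   1. ]
 [ 17.8 -34.3]
 [-19.3  33.8]]
```

```bash
r='python3 -m pendant'
$r '[[[0.3,0.3,0],[0,0,0.48],1],[[0.44,0.53,0],[0,0,0.48],1],[[0.44,0.53,0],[0,0,0.48],1],[[0.44,0.53,0],[0,0,0.48],1],[[0.44,0.53,0],[0,0,0.48],1],[[0.44,0.53,0],[0,0,0.48],1],[[0.44,0.53,0],[0,0,0.48],1],[[0.44,0.53,0],[0,0,0.48],1],[[0.44,0.53,0],[0,0,0.48],1],[[0.44,0.53,0],[0,0,0.48],1]]'
$r '[[[0.44,0.53,0],[0,0,0.48],1],[[0.44,0.53,0],[0,0,0.48],1],[[0.44,0.53,0],[0,0,0.48],1],[[0.44,0.53,0],[0,0,0.48],1],[[0.44,0.53,0],[0,0,0.48],1],[[0.44,0.53,0],[0,0,0.48],1],[[0.44,0.53,0],[0,0,0.48],1],[[0.44,0.53,0],[0,0,0.48],1],[[0.44,0.53,0],[0,0,0.48],1],[[0.44,0.53,0],[0,0,0.48],1]]'
$r '[[[0.44,0.53,-0.35],[0,0,0],1],[[0.44,0.53,-0.35],[0,0,0],1],[[0.44,0.53,-0.35],[0,0,0],1],[[0.44,0.53,-0.35],[0,0,0],1],[[0.44,0.53,-0.35],[0,0,0],1],[[0.44,0.53,-0.35],[0,0,0],1],[[0.44,0.53,-0.35],[0,0,0],1],[[0.44,0.53,-0.35],[0,0,0],1],[[0.44,0.53,0],[0,0,0],1],[[0.2,0.2,0],[0,0,0],1]]'
python3 - <<'E'
from h import *
o=bot.get_obs();print(o["tool_pos"],o["tcp_rot"],o["contact_force"],o["joint_positions"])
cv2.imwrite("pics/w1.png",bot.capture("wrist"))
k=np.array([503.4,-4.3])
a=np.radians(np.r_[-15:-206:-10]);P=k+31*np.c_[np.cos(a),np.sin(a)]+[55.5,-2.3]
print(P.round(1)[[0,-1]]);print((np.diff(P,axis=0)/30).round(2).tolist())
print(proj("wrist",[[*k,105],[*(k+31*np.array([.966,-.259])),82]]))
E
```

```text
time: 0.93
tool_pos: [317.0, -336.8, 243.4]
tcp_rot: [-3.141, -0.0, 0.947]
contact_force: [0.6, 0.2, -0.3]
grip_width: 91.8
finger_force: 0.0
time: 1.77
tool_pos: [449.0, -177.8, 243.4]
tcp_rot: [-3.141, -0.0, 1.523]
contact_force: [-0.1, -0.1, 0.1]
grip_width: 92.0
finger_force: 0.0
time: 2.6
tool_pos: [574.0, -27.7, 158.6]
tcp_rot: [-3.14, -0.001, 1.521]
contact_force: [-0.6, 1.1, 0.3]
grip_width: 91.6
finger_force: 0.0
[573.9593083  -27.71247334 158.55610436] [-3.13997433e+00 -8.37186725e-04  1.52135024e+00] [-0.59396541  1.10405016  0.31711958] [-1.81921687e-01  5.10133727e-01  1.50454838e+00  6.81645832e-04
  1.12862537e+00 -1.32768484e-01]
[[588.8 -14.6]
 [530.8   6.5]]
[[-0.06, -0.17], [-0.09, -0.16], [-0.12, -0.14], [-0.14, -0.12], [-0.16, -0.09], [-0.17, -0.06], [-0.18, -0.03], [-0.18, 0.0], [-0.18, 0.03], [-0.17, 0.06], [-0.16, 0.09], [-0.14, 0.12], [-0.12, 0.14], [-0.09, 0.16], [-0.06, 0.17], [-0.03, 0.18], [0.0, 0.18], [0.03, 0.18], [0.06, 0.17]]
[[143.61435589 189.54251654]
 [199.78126585 190.42817778]]
```

View pics/w1.png

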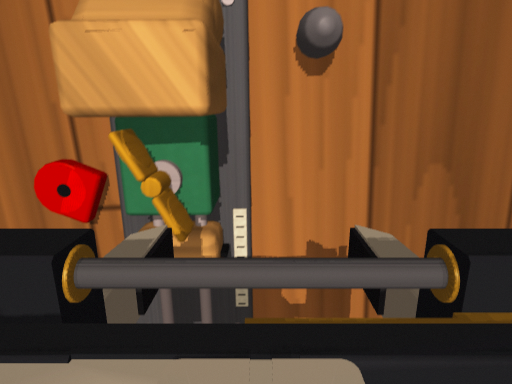

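In the wrist view the key hub is at (152,184), with wing ends near (121,134) and (184,236). I'll refine the axis from these.

Run:
```python
from h import *
K=ray("wrist",[(152,184),(121,134),(184,236)],105);print(K.round(1),(K[1]+K[2])/2,np.linalg.norm(K[1]-K[2]))
```

```text
[[509.1  -1.1 105. ]
 [494.9  30.1 105. ]
 [524.9 -36.2 105. ]] [509.90217407  -3.09398705 105.        ] 72.7676865015122
```

```bash
r='python3 -m pendant'
$r '[[[0.2,0.16,0],[0,0,0],1],[[0.2,0.16,0],[0,0,0],1],[[0.18,0.15,0],[0,0,0],1],[[0,0,0],[0,0,0],1],[[0,0,-0.35],[0,0,0],1],[[0,0,-0.35],[0,0,0],1],[[0,0,-0.35],[0,0,0],1],[[0,0,-0.35],[0,0,0],1],[[0,0,-0.35],[0,0,0],1],[[0,0,-0.25],[0,0,0],1]]'
$r '[[[0,0,0],[0,0,0],1],[[-0.06,-0.17,0],[0,0,0],1],[[-0.09,-0.16,0],[0,0,0],1],[[-0.12,-0.14,0],[0,0,0],1],[[-0.14,-0.12,0],[0,0,0],1],[[-0.16,-0.09,0],[0,0,0],1],[[-0.17,-0.06,0],[0,0,0],1],[[-0.09,-0.015,0],[0,0,0],1],[[0,0,0],[0,0,0],1],[[0,0,0],[0,0,0],1]]'
python3 - <<'E'
from h import *
cv2.imwrite("pics/w2.png",bot.capture("wrist"))
E
```

```text
time: 3.48
tool_pos: [590.0, -15.6, 97.8]
tcp_rot: [-3.14, -0.0, 1.52]
contact_force: [0.4, 0.3, -0.2]
grip_width: 91.8
finger_force: 0.0
time: 4.32
tool_pos: [565.6, -38.4, 99.9]
tcp_rot: [-3.141, 0.0, 1.52]
contact_force: [-0.0, -0.2, 1.0]
grip_width: 91.9
finger_force: 0.1
```

View pics/w2.png

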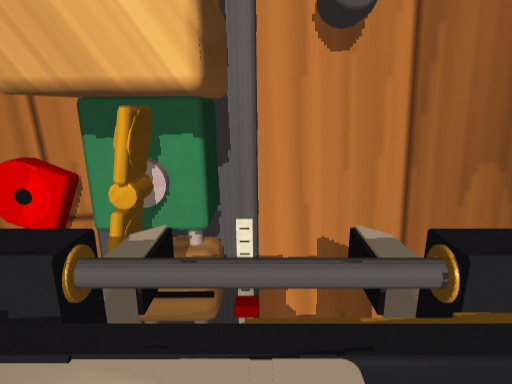

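The wing has swung round to about -98° with almost no force, so I'll continue the stroke.

```bash
r='python3 -m pendant'
$r '[[[-0.09,0.01,0],[0,0,0],1],[[-0.18,0.02,0],[0,0,0],1],[[-0.18,0.04,0],[0,0,0],1],[[-0.17,0.07,0],[0,0,0],1],[[-0.16,0.09,0],[0,0,0],1],[[-0.14,0.12,0],[0,0,0],1],[[-0.12,0.14,0],[0,0,0],1],[[-0.09,0.16,0],[0,0,0],1],[[-0.06,0.17,0],[0,0,0],1],[[0,0,0],[0,0,0],1]]'
python3 - <<'E'
from h import *
o=bot.get_obs();print(o["contact_force"],o["moment"])
cv2.imwrite("pics/w3.png",bot.capture("wrist"))
E
$r '[[[-0.03,0.18,0],[0,0,0],1],[[0,0.18,0],[0,0,0],1],[[0.03,0.18,0],[0,0,0],1],[[0.06,0.17,0],[0,0,0],1],[[0,0,0],[0,0,0],1],[[0,0,0],[0,0,0],1],[[-0.1,0,0.4],[0,0,0],1],[[0,0,0.4],[0,0,0],1],[[0,0,0.4],[0,0,0],1],[[0,0,0.4],[0,0,0],1]]'
python3 - <<'E'
from h import *
b=bot.capture("top");cv2.imwrite("t1.png",b)
cv2.imwrite("pics/w4.png",np.hstack([cv2.resize(cv2.imread("pics/w3.png"),(400,300)),cv2.resize(bot.capture("wrist"),(400,300))]))
E
```

```text
time: 5.2
tool_pos: [529.4, -12.6, 99.7]
tcp_rot: [-3.14, -0.0, 1.521]
contact_force: [-0.2, -0.4, 0.8]
grip_width: 91.8
finger_force: 0.1
[-0.15851942 -0.44308098  0.7871352 ] [-0.07509791 -0.06485551  0.00383315]
time: 6.08
tool_pos: [528.9, 7.6, 149.1]
tcp_rot: [3.141, -0.0, 1.519]
contact_force: [-0.9, -0.3, -0.3]
grip_width: 91.6
finger_force: 0.0
```

View pics/w4.png

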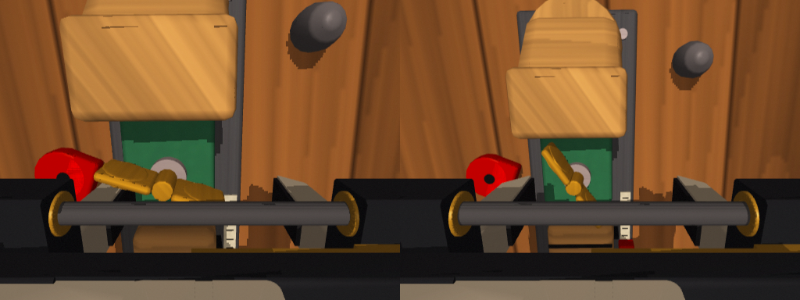

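At the end of stroke 1 (right half) the wing stands at about 124°, so the key has turned about 172°. Stroke 2:

```bash
r='python3 -m pendant'
$r '[[[0.42,-0.11,0],[0,0,0],1],[[0.42,-0.11,0],[0,0,0],1],[[0.42,-0.11,0],[0,0,0],1],[[0.42,-0.11,0],[0,0,0],1],[[0.42,-0.11,0],[0,0,0],1],[[0,0,-0.33],[0,0,0],1],[[0,0,-0.33],[0,0,0],1],[[0,0,-0.33],[0,0,0],1],[[0,0,-0.33],[0,0,0],1],[[0,0,-0.33],[0,0,0],1]]'
$r '[[[0,0,0],[0,0,0],1],[[-0.03,-0.18,0],[0,0,0],1],[[-0.06,-0.17,0],[0,0,0],1],[[-0.09,-0.16,0],[0,0,0],1],[[-0.12,-0.14,0],[0,0,0],1],[[-0.14,-0.12,0],[0,0,0],1],[[-0.16,-0.09,0],[0,0,0],1],[[-0.17,-0.06,0],[0,0,0],1],[[-0.18,-0.03,0],[0,0,0],1],[[-0.18,0,0],[0,0,0],1]]'
$r '[[[-0.18,0.03,0],[0,0,0],1],[[-0.17,0.06,0],[0,0,0],1],[[-0.16,0.09,0],[0,0,0],1],[[-0.14,0.12,0],[0,0,0],1],[[-0.12,0.14,0],[0,0,0],1],[[-0.09,0.16,0],[0,0,0],1],[[-0.06,0.17,0],[0,0,0],1],[[-0.03,0.18,0],[0,0,0],1],[[0,0.18,0],[0,0,0],1],[[0.03,0.18,0],[0,0,0],1]]'
$r '[[[0.06,0.17,0],[0,0,0],1],[[0,0,0],[0,0,0],1],[[0,0,0],[0,0,0],1],[[-0.1,0,0.33],[0,0,0],1],[[0,0,0.33],[0,0,0],1],[[0,0,0.33],[0,0,0],1],[[0,0,0.33],[0,0,0],1],[[0,0,0.33],[0,0,0],1],[[0,0,0],[0,0,0],1],[[0,0,0],[0,0,0],1]]'
python3 - <<'E'
from h import *
b=bot.capture("top");cv2.imwrite("t2.png",b);w=bot.capture("wrist")
cv2.imwrite("pics/w5.png",np.hstack([cv2.resize(w,(400,300)),cv2.resize(b[180:255,230:330],(400,300),interpolation=cv2.INTER_CUBIC)]))
E
```

```text
time: 7.02
tool_pos: [590.9, -8.6, 96.7]
tcp_rot: [-3.14, -0.0, 1.52]
contact_force: [-0.2, -0.2, -0.3]
grip_width: 92.0
finger_force: 0.0
time: 7.85
tool_pos: [558.2, -37.7, 98.6]
tcp_rot: [3.14, 0.0, 1.52]
contact_force: [3.4, 0.6, -0.0]
grip_width: 91.8
finger_force: 1.3
time: 8.68
tool_pos: [530.0, 2.6, 98.1]
tcp_rot: [-3.14, 0.0, 1.52]
contact_force: [-0.2, -1.9, 0.7]
grip_width: 91.6
finger_force: 1.0
time: 9.52
tool_pos: [529.7, 6.9, 148.7]
tcp_rot: [3.14, 0.0, 1.52]
contact_force: [-0.2, -1.3, -1.0]
grip_width: 91.5
finger_force: 0.0
```

View pics/w5.png

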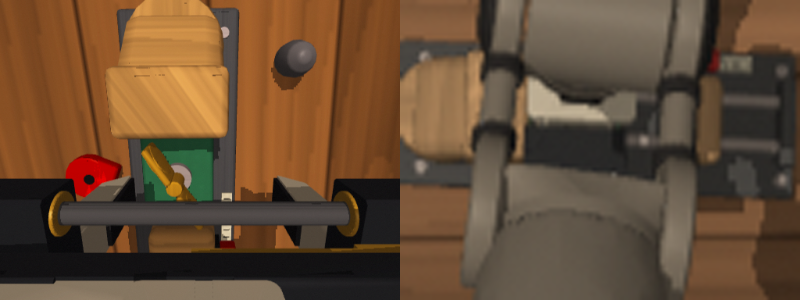

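Stroke 2 went the same way, with forces of 3.5 N or less. Stroke 3 is next, then I'll step aside to measure.

```bash
r='python3 -m pendant'
$r '[[[0.42,-0.1,0],[0,0,0],1],[[0.42,-0.1,0],[0,0,0],1],[[0.42,-0.1,0],[0,0,0],1],[[0.42,-0.1,0],[0,0,0],1],[[0.4,-0.1,0],[0,0,0],1],[[0,0,-0.33],[0,0,0],1],[[0,0,-0.33],[0,0,0],1],[[0,0,-0.33],[0,0,0],1],[[0,0,-0.33],[0,0,0],1],[[0,0,-0.33],[0,0,0],1]]'
$r '[[[0,0,0],[0,0,0],1],[[-0.03,-0.18,0],[0,0,0],1],[[-0.06,-0.17,0],[0,0,0],1],[[-0.09,-0.16,0],[0,0,0],1],[[-0.12,-0.14,0],[0,0,0],1],[[-0.14,-0.12,0],[0,0,0],1],[[-0.16,-0.09,0],[0,0,0],1],[[-0.17,-0.06,0],[0,0,0],1],[[-0.18,-0.03,0],[0,0,0],1],[[-0.18,0,0],[0,0,0],1]]'
$r '[[[-0.18,0.03,0],[0,0,0],1],[[-0.17,0.06,0],[0,0,0],1],[[-0.16,0.09,0],[0,0,0],1],[[-0.14,0.12,0],[0,0,0],1],[[-0.12,0.14,0],[0,0,0],1],[[-0.09,0.16,0],[0,0,0],1],[[-0.06,0.17,0],[0,0,0],1],[[-0.03,0.18,0],[0,0,0],1],[[0,0.18,0],[0,0,0],1],[[0.03,0.18,0],[0,0,0],1]]'
$r '[[[0.06,0.17,0],[0,0,0],1],[[0,0,0],[0,0,0],1],[[0,0,0],[0,0,0],1],[[-0.1,0,0.33],[0,0,0],1],[[0,0,0.33],[0,0,0],1],[[0,0,0.33],[0,0,0],1],[[0,0,0.33],[0,0,0],1],[[0,0,0.33],[0,0,0],1],[[0,0,0.5],[0,0,0],1],[[0,0,0.5],[0,0,0],1]]'
$r '[[[0.3,-0.7,0.5],[0,0,0],1],[[0.3,-0.7,0.5],[0,0,0],1],[[0.3,-0.7,0.5],[0,0,0],1],[[0.3,-0.7,0.5],[0,0,0],1],[[0.3,-0.7,0.5],[0,0,0],1],[[0.3,-0.7,0.5],[0,0,0],1],[[0.3,-0.7,0],[0,0,0],1],[[0.3,-0.7,0],[0,0,0],1],[[0,0,0],[0,0,0],1],[[0,0,0],[0,0,0],1]]'
python3 - <<'E'
from h import *
b=bot.capture("top");cv2.imwrite("t3.png",b);w=bot.capture("wrist");s=bot.capture("scene")
cv2.imwrite("s3.png",s)
t=cv2.resize(s[170:235,155:285],(400,200),interpolation=cv2.INTER_CUBIC);q=cv2.resize(b[180:240,220:340],(400,200),interpolation=cv2.INTER_CUBIC)
cv2.imwrite("pics/w6.png",np.hstack([cv2.resize(w,(400,300)),np.vstack([t,q])[:300]]) if 0 else np.vstack([np.hstack([t,q]),cv2.resize(w,(800,400))[:400]]))
E
```

```text
time: 10.45
tool_pos: [590.7, -7.7, 96.7]
tcp_rot: [-3.14, -0.0, 1.52]
contact_force: [0.4, -0.5, -0.2]
grip_width: 91.9
finger_force: 0.0
time: 11.28
tool_pos: [557.9, -36.8, 98.6]
tcp_rot: [3.14, 0.0, 1.52]
contact_force: [2.9, -0.3, -0.9]
grip_width: 92.2
finger_force: 1.4
time: 12.12
tool_pos: [529.7, 3.5, 98.1]
tcp_rot: [-3.14, 0.0, 1.52]
contact_force: [-1.6, -1.7, 0.2]
grip_width: 91.8
finger_force: 0.9
time: 12.95
tool_pos: [528.9, 7.9, 179.2]
tcp_rot: [3.141, -0.0, 1.52]
contact_force: [0.0, 0.0, 0.5]
grip_width: 92.0
finger_force: 0.0
time: 13.78
tool_pos: [600.9, -161.0, 268.0]
tcp_rot: [3.142, -0.0, 1.518]
contact_force: [0.4, 0.6, -0.1]
grip_width: 91.9
finger_force: 0.0
```

View pics/w6.png

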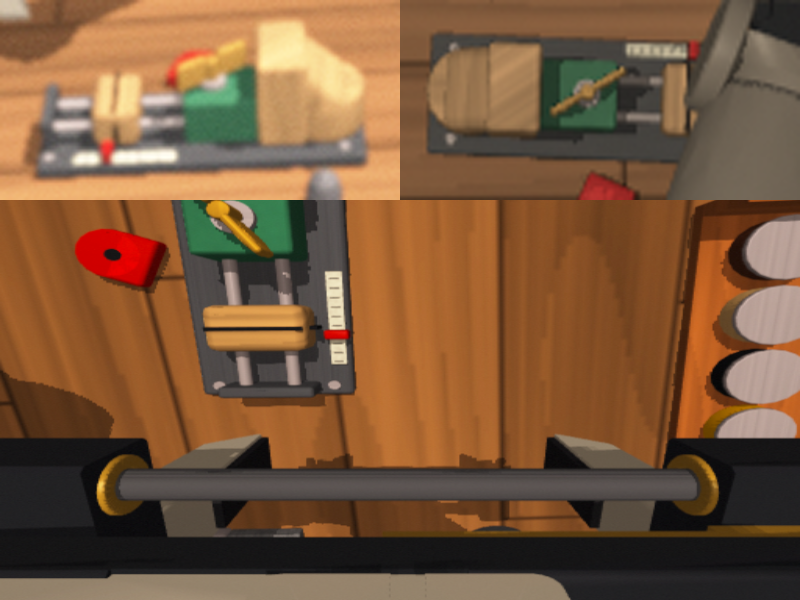

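The wrist view is clear. The pointer tip is at about (316,327) and the marker at about (336,335) in the stretched picture. I'll measure the gap now.

```bash
python3 - <<'E'
from h import *
w=bot.capture("wrist");cv2.imwrite("w7.png",w)
H,S,V=cv2.split(cv2.cvtColor(w,cv2.COLOR_BGR2HSV))
R=np.zeros(H.shape,bool);R[80:190,195:240]=1
m=R&((H<6)|(H>174))&(S>180);k,l,s,ce=cv2.connectedComponentsWithStats(m.astype('uint8'));i=1+np.argmax(s[1:,4]);print(s[i],ce[i]);mk=ce[i]
print(V[112:140:1,198:210])
y=np.array([np.sin(0.0408),np.cos(0.0408)])
o=np.array([506,-3.5])
for z in(26,33):print("mk",(ray("wrist",mk,z)[:,:2]-o)@y)
f=lambda p:((p[0]+.5)/1.5625-.5,(p[1]-200+.5)*.96-.5)
print("ptr",(ray("wrist",[f((316,327))],38)[:,:2]-o)@y,"line",(ray("wrist",[f((206,329)),f((303,327))],62)[:,:2]-o)@y)
E
python3 - <<'E'
import cv2
w=cv2.imread("w7.png")[100:165,120:230];cv2.imwrite("pics/z.png",cv2.resize(w,None,fx=7,fy=7,interpolation=cv2.INTER_NEAREST))
E
```

```text
[207 125  17  10 135] [215.2        129.55555556]
[[ 84  85  83  54  44  82  79  84  84  84  85  87]
 [ 82  85  81  55  47  82  79  83  87  83  85  87]
 [ 81  86  80  60  48  82  79  84  85  84  83  86]
 [ 82  86  78  63  50  81  79  86  84  84  84  85]
 [ 83  86  75  62  49  82  79  83  83  83  85  85]
 [ 85  83  74  62  49  82  79  84  82  83  85  84]
 [ 87  84  75  61  48  81  79  83  84  82  83  85]
 [ 88  81  78  65  49  84  79  83  83  83  85  84]
 [ 86  81  62  57  41  66  62  65  83  81  83  86]
 [ 66  57  34  32  28  31  28  29  74  81  84  84]
 [ 39  25  21  24  24  13  11  11  63  82  85  85]
 [ 38  27  25  26  26  15   9  12  54  81  87  87]
 [ 40  26  24  25  24  18  28  18  43  83  84  84]
 [ 64  56  55  55  38  33  43  35  48  82 101 133]
 [ 82  80  76  75  47  46  46  44  47  96 173 194]
 [ 82  84  76  76  45  45  45  44  50 122 210 218]
 [ 79  80  78  76  51  46  47  45  51 126 205 218]
 [ 80  82  79  78  55  47  47  45  49 105 199 214]
 [ 80  80  80  79  56  46  46  46  49  89 193 211]
 [ 82  81  79  78  54  45  45  43  48  86 190 208]
 [ 83  80  79  79  59  46  42  47  46  79 188 204]
 [ 84  81  81  80  62  46  47  45  45  60 161 183]
 [ 84  79  79  80  61  47  47  42  46  50 104 126]
 [ 83  80  82  80  59  47  46  43  44  47  80  80]
 [ 82  80  82  80  57  66  65  61  46  49  80  81]
 [ 82  81  79  74  55  82  83  78  64  66  83  83]
 [ 79  79  81  65  50  83  82  77  81  83  82  83]
 [ 79  78  78  55  49  84  82  79  81  81  81  81]]
mk [-107.91677862]
mk [-107.43633593]
ptr [-98.57527709] line [-98.67399011 -97.38873519]
```

View pics/z.png

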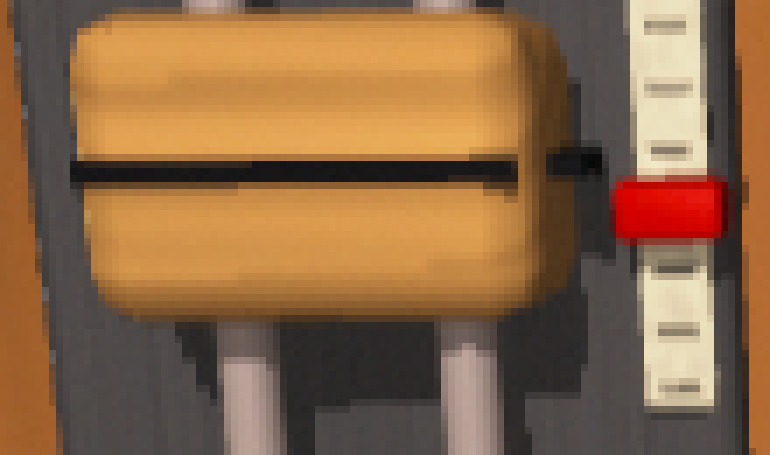

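The pointer is about 8.5 mm short, which is roughly 170° of key. The last stroke is the same but ends one step earlier.

```bash
r='python3 -m pendant'
$r '[[[-0.04,0.64,-0.5],[0,0,0],1],[[-0.04,0.64,-0.5],[0,0,0],1],[[-0.04,0.64,-0.5],[0,0,0],1],[[-0.04,0.64,-0.5],[0,0,0],1],[[-0.04,0.64,-0.5],[0,0,0],1],[[-0.04,0.64,-0.5],[0,0,0],1],[[-0.04,0.64,-0.5],[0,0,0],1],[[-0.04,0.64,-0.5],[0,0,0],1],[[0,0,0],[0,0,0],1],[[0,0,0],[0,0,0],1]]'
```

```text
time: 14.82
tool_pos: [590.7, -5.0, 147.5]
tcp_rot: [-3.14, 0.0, 1.523]
contact_force: [0.5, 0.0, -0.2]
grip_width: 91.5
finger_force: 0.0
```

```bash
r='python3 -m pendant'
$r '[[[0,-0.1,0],[0,0,0],1],[[0,0,-0.32],[0,0,0],1],[[0,0,-0.32],[0,0,0],1],[[0,0,-0.32],[0,0,0],1],[[0,0,-0.32],[0,0,0],1],[[0,0,-0.32],[0,0,0],1],[[0,0,0],[0,0,0],1],[[0,0,0],[0,0,0],1],[[0,0,0],[0,0,0],1],[[0,0,0],[0,0,0],1]]'
$r '[[[0,0,0],[0,0,0],1],[[-0.03,-0.18,0],[0,0,0],1],[[-0.06,-0.17,0],[0,0,0],1],[[-0.09,-0.16,0],[0,0,0],1],[[-0.12,-0.14,0],[0,0,0],1],[[-0.14,-0.12,0],[0,0,0],1],[[-0.16,-0.09,0],[0,0,0],1],[[-0.17,-0.06,0],[0,0,0],1],[[-0.18,-0.03,0],[0,0,0],1],[[-0.18,0,0],[0,0,0],1]]'
$r '[[[-0.18,0.03,0],[0,0,0],1],[[-0.17,0.06,0],[0,0,0],1],[[-0.16,0.09,0],[0,0,0],1],[[-0.14,0.12,0],[0,0,0],1],[[-0.12,0.14,0],[0,0,0],1],[[-0.09,0.16,0],[0,0,0],1],[[-0.06,0.17,0],[0,0,0],1],[[-0.03,0.18,0],[0,0,0],1],[[0,0.18,0],[0,0,0],1],[[0.03,0.18,0],[0,0,0],1]]'
$r '[[[0,0,0],[0,0,0],1],[[0,0,0],[0,0,0],1],[[0,-0.1,0],[0,0,0],1],[[-0.1,0,0.33],[0,0,0],1],[[0,0,0.33],[0,0,0],1],[[0,0,0.33],[0,0,0],1],[[0,0,0.33],[0,0,0],1],[[0,0,0.33],[0,0,0],1],[[0,0,0.5],[0,0,0],1],[[0,0,0.5],[0,0,0],1]]'
$r '[[[0.3,-0.7,0.5],[0,0,0],1],[[0.3,-0.7,0.5],[0,0,0],1],[[0.3,-0.7,0.5],[0,0,0],1],[[0.3,-0.7,0.5],[0,0,0],1],[[0.3,-0.7,0.5],[0,0,0],1],[[0.3,-0.7,0.5],[0,0,0],1],[[0.3,-0.7,0],[0,0,0],1],[[0.3,-0.7,0],[0,0,0],1],[[0,0,0],[0,0,0],1],[[0,0,0],[0,0,0],1]]'
python3 - <<'E'
from h import *
w=bot.capture("wrist");cv2.imwrite("w8.png",w);s=bot.capture("scene")
cv2.imwrite("pics/z2.png",np.vstack([cv2.resize(w[60:165,100:240],(760,570)[:2],interpolation=cv2.INTER_CUBIC)[:,:]]))
c=cam("wrist");y=np.array([np.sin(0.0408),np.cos(0.0408)])
H,S,V=cv2.split(cv2.cvtColor(w,cv2.COLOR_BGR2HSV))
R=np.zeros(H.shape,bool);R[80:190,195:240]=1
m=R&((H<6)|(H>174))&(S>180);k,l,st,ce=cv2.connectedComponentsWithStats(m.astype('uint8'));i=1+np.argmax(st[1:,4]);print(st[i],(ray("wrist",ce[i],30)[:,:2]-[506,-3.5])@y)
E
```

```text
time: 15.65
tool_pos: [591.8, -9.5, 100.3]
tcp_rot: [3.14, 0.0, 1.52]
contact_force: [0.2, -0.5, -0.6]
grip_width: 91.5
finger_force: 0.0
time: 16.48
tool_pos: [557.5, -38.3, 100.0]
tcp_rot: [3.14, 0.0, 1.52]
contact_force: [3.2, 0.3, 1.0]
grip_width: 91.9
finger_force: 1.3
time: 17.32
tool_pos: [529.4, 2.0, 99.6]
tcp_rot: [-3.141, 0.0, 1.52]
contact_force: [-1.1, -2.3, -0.0]
grip_width: 91.8
finger_force: 1.0
time: 18.15
tool_pos: [526.8, -1.6, 180.6]
tcp_rot: [3.141, -0.0, 1.52]
contact_force: [-0.2, -0.1, -1.0]
grip_width: 92.0
finger_force: 0.0
time: 18.98
tool_pos: [598.8, -170.5, 269.5]
tcp_rot: [3.142, -0.0, 1.518]
contact_force: [0.2, 0.2, -0.5]
grip_width: 91.7
finger_force: 0.0
[208 115  17   9 149] [-105.87279601]
```

View pics/z2.png

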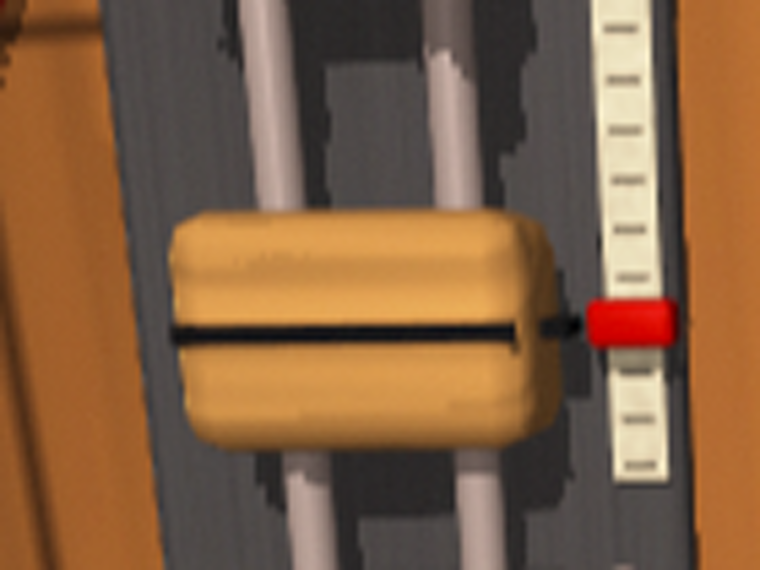

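The pointer (565,327) stands level with the middle of the red marker (632,323), about 1 mm off at most. The hand is clear, so I'm handing in.

```bash
python3 -c "
from plant import bot;print(bot.close_job())"
```

```text
the job is handed in; nothing more can be done
None
```

I turned the key clockwise in four gentle strokes until the black pointer stood opposite the red marker (within about 1 mm by the last picture), moved the hand clear, and handed the job in at about 19 s; no verdict was shown.

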